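# Square a bracket plate into the jig's corner

## Robot

A 6-joint arm with a two-finger parallel gripper is mounted at the origin on the work surface. World frame = base frame: x ahead of the robot, y to its left, z up, the work surface at z = 0. Lengths are in mm, angles in rad, forces in N, time in s.
With the tool pointing down it reaches from about 350 to 875 mm from the base axis. Payload 4.2 kg.
Tool frame: the origin (TCP) lies at the very end of the fingers, on their centre line; the grasp point (between the pads) lies 19 mm behind it; z points along the fingers, y is the line along which they close (so a half turn about z gives the same grasp; the last joint's range is limited). The gripper opens to 85 mm and grips with 20 to 120 N. Pads are 22 mm wide; open, the fingers measure 114 mm over their backs; the gripper's body (76 mm by 85 mm) begins 54 mm behind the grasp point. The pads swing forward as they close: fully open they stand 13 mm farther back than shut.
Start: joints at [-0.992, 0.385, 0.008, 0, -1.194, -0.259], TCP at [196.501, -593.285, 231.312] pointing down, gripper open.
Joint ranges: [-3.14, 3.14], [-1.21, 2.06], [-1.07, 1.41], [-3.16, 2.05], [-2.99, -0.16], [-3.1, 3.1]. Speed limits (rad/s): [2.79, 2.79, 3.14, 3.14, 3.14, 3.14].

## Interface

Orientations are given as a unit quaternion [x, y, z, w].
In Python, from bench import read_state, get_image, camera_model, job_done gives the robot as it stands.
- The arm moves only by the shell command python3 -m handwheel 'ROWS'. ROWS is JSON, a list of rows, each a list of 7 numbers: the shift along the tool's x, y, z in m, then the turn, a rotation vector about the tool's x, y, z in rad, then the gripper's target within -1 to 1 (fully open at 1, half-way at 0, shut at -1). In form: [[dx, dy, dz, wx, wy, wz, jaw], ...]. A call has 1 to 10 rows; each row is the pose to reach, as a shift and turn from the pose commanded when the call began, along the tool's axes at that moment; what a row does not reach only later rows make up. A row lasts 1/8 s, in which the tool goes at most 62.5 mm and 10.7 degrees, less where a joint would pass 70% of its speed; a pose out of reach is approached as far as the arm can. A call with a gripper value outside its range is refused whole. The fingers move at their own pace and stop on an object; the grip force is fixed at half the most. Time passes only in rows, so rows that repeat a pose let the fingers close. It gives the time, the measured TCP pose, the force, the opening and the grip force at its end, in the units of the state.
- read_state(): the state, without advancing time (a new reading comes with each control period).
- get_image(name): name is "side" or "top" or "wrist"; returns (picture, depth): 384x512x3 uint8, blue, green, red; 384x512 float32, mm along the optical axis (not along the pixel's ray), 0 where there is no reading.
- camera_model(name): a dict with "K" (3x3 intrinsics, pixels), "rvec" (rotation vector, rad) and "tvec" (3), from world to camera coordinates, as OpenCV has them; the wrist camera has in their place "hand_eye" (4x4, takes a point from camera to tool coordinates, whose origin is the TCP and whose axes are the flange's). Camera axes: x right, y down, z forward; pixel columns grow to the right and rows downward; lengths in mm; the calibration is good to about 2 mm. The wrist camera is an equidistant fisheye: a pixel r from the principal point sees the ray r / f radians off the axis. A picture is of the moment at which its call begins: read the wrist's pose just before it. camera_model takes no time and is no camera call.
- job_done(): hands the job in; it is judged then, once.
The state is a dict: "clock": time; "joints": joint angles; "joint_vel": joint speeds; "joint_efforts": joint torques, N m; "position": TCP position; "ee_rot": TCP orientation; "contact_force": force on the tool from outside, world axes, zero at the start; "wrist_torque": the same for the moment, N m; "gripper_width": finger opening in mm; "grasp_force": force on a finger pad.
Only numpy, scipy, OpenCV 4.12 (cv2) and the standard library are available. Lean on these libraries where they do the work, as an engineer would, in place of code of your own. Each camera call takes 0.05 s, during which the arm holds its last target. There are 200 camera calls.

## Task

Take the orange-handled pusher out of its wooden block and with its white tip gently nudge the aluminium plate across the jig's bed until it touches both steel fence bars, snug and square in the corner with both feeler pins pushed flush. Do not press hard, lift the plate or touch it with the fingers; then stand the pusher back in its block, down on its collar, and leave the other things on the bench alone.

Things in the scene. Friction and masses are not known exactly. Their poses are not given: they have to be found in the camera images.
- jig: fixed squaring jig: blue bed 220 (x) x 250 (y) x 12 mm thick lying on the bench, with two steel fence bars (see fence) forming a square corner at its +x +y end. Origin: centre of the bed's underside; x and y along its sides, z up
- fence: the jig's two bars, 20 mm thick, 20 mm high, bolted on the bed. Their setting varies and is not measured: inner face of the +x bar (jig y -100 to +120 mm) somewhere from jig x = +69 to +85 mm, of the +y bar (jig x -80 to +105 mm) from jig y = +84 to +100 mm. The origin and axes given are the jig's own and do not tell the setting
- pin_x (a joint): brass feeler pin 6 mm across in the +x bar's inner face, at jig y = +4 mm, sprung very lightly (about 0.13 N): value is how far it is pushed in; 0 = standing 5 mm proud of the bar, 0.005 m = flush, the plate touches the bar
- pin_y (a joint): the same pin in the +y bar's inner face, at jig x = +11 mm: 0 = 5 mm proud, 0.005 m = flush, the plate touches the bar
- plate: loose flat aluminium plate 80 (x) x 110 (y) x 8 mm with dark holes marked on it, 0.13 to 0.27 kg, lying on the jig's bed, skewed up to 0.25 rad, 3 to 75 mm clear of the bars. Origin: centre of its underside. Its +x edge (110 mm) belongs against the +x bar, its +y edge (80 mm) against the +y bar, its axes parallel to the jig's
- pusher: the pushing tool, upright in its holder, 0.16 kg, 118 mm tall: white round nylon tip 16 mm across from z = 0 to 50 mm, steel collar 36 mm across from z = 50 to 56 mm, orange square handle 22 x 22 mm from z = 56 to 118 mm, flats square to the tool's x and y. Origin: centre of the tip's lower end, z up along the tool
- holder: fixed dark wooden block 80 x 80 x 56 mm with one vertical hole 23 mm across and 53 mm deep in the middle of its top; the pusher's tip hangs in the hole and its collar rests on the block's top, so that the pusher's origin is then 6 mm above the holder's. Origin: centre of its underside
- key_block: fixed dark wooden block of the same size holding six hex keys, up to 120 mm tall in all; it may stand on either side of the jig; not needed
- spacer: bystander, steel ring 80 mm across, 6 mm thick; origin under its centre
- grease_jar: bystander, jar with a green cap, 60 mm across, 65 mm tall; origin under its centre
- bearing_cup: bystander, brass ring 48 mm across, 14 mm tall; origin under its centre
- screwdriver: bystander, screwdriver with an orange handle lying on the bench; origin under its middle
- wrench: bystander, steel wrench lying on the bench; origin under its middle
- spare_plate: bystander, dark steel plate 80 x 110 x 8 mm lying on the bench, not the one to be squared; origin under its centre
- hub_cap: bystander, blue disc 56 mm across, 30 mm tall; origin under its centre
Not all that is in view belongs to the job. Leave any red look-alike of the pusher alone. Leave any red look-alike of the holder alone.

How it is judged:
By the outcome, as a careful person would: the job done as asked, in the order asked, and still so for the second after the job is handed in, with the robot touching nothing.
It also fails if it takes over 72 s, if anything falls off the work surface, if the arm or the gripper's body presses on something with over 40 N, if the wrist force passes 120 N, or if a joint passes its speed limit or range.

## Working session

There is one attempt and no reset: what is moved stays moved. The work goes in short steps, Python scripts to look and compute and a shell command to move; the robot and the scene stay as the last step left them, time stands still between calls to the robot, and variables do not carry over. Pictures are saved under pics/ and viewed, at most 10 in all, crops included, and the job is handed in when it is done.

```bash
ls; mkdir -p pics; cat > h.py <<'E'
import numpy as np,cv2
from scipy.spatial.transform import Rotation as R
from bench import *
def save(n,f,crop=None,s=1):
    im,d=get_image(n); np.savez('/tmp/'+f,im=im,d=d)
    if crop: im=im[crop[1]:crop[3],crop[0]:crop[2]]
    cv2.imwrite('pics/'+f+'.png',cv2.resize(im,None,fx=s,fy=s,interpolation=cv2.INTER_CUBIC)); return d
def px(n,f,pts,z=None):
    """pixels -> world at known height z (or from depth)"""
    m=camera_model(n);K=np.array(m['K']);Rm=cv2.Rodrigues(np.array(m['rvec'],float))[0];t=np.array(m['tvec']).ravel()
    d=np.load('/tmp/'+f+'.npz')['d'];out=[]
    for i,(u,v) in enumerate(pts):
        r=np.linalg.inv(K)@[u,v,1]
        if z is None: p=Rm.T@(r*d[int(round(v)),int(round(u))]-t)
        else:
            zz=z if np.isscalar(z) else z[i]
            c=-Rm.T@t; q=Rm.T@r; p=c+q*(zz-c[2])/q[2]
        out.append(p)
    return np.array(out)
def state():
    s=read_state();print('t',s['clock'],'p',np.round(s['position'],1),'R',np.round(R.from_quat(s['ee_rot']).as_matrix(),3).tolist(),'F',np.round(s['contact_force'],2),'w',s['gripper_width'],s['grasp_force']);return s
E
python3 - <<'E'
from h import *
state()
save('top','top0',None,1.5);save('side','side0',None,1.5)
for n in('top','side'):
    m=camera_model(n);print(m)
E
```

```text
pics
t 0.0 p [ 196.3 -592.7  230.2] R [[-0.949, -0.314, -0.001], [-0.314, 0.949, 0.002], [0.0, 0.002, -1.0]] F [-0.4   0.28  0.45] w 85.3384100831729 0.0
{'K': array([[380.07995767,   0.        , 257.1827893 ],
       [  0.        , 380.07995767, 194.90602347],
       [  0.        ,   0.        ,   1.        ]]), 'rvec': array([ 2.14269061, -2.19669129,  0.11035768]), 'tvec': array([  12.982534  ,  496.75165679, 1228.11448417])}
{'K': array([[348.26023253,   0.        , 258.52779486],
       [  0.        , 348.26023253, 188.9611757 ],
       [  0.        ,   0.        ,   1.        ]]), 'rvec': array([ 0.72409805, -2.72907726,  0.96709865]), 'tvec': array([427.28221337, 220.70428917, 929.23688682])}
```

View pics/top0.png

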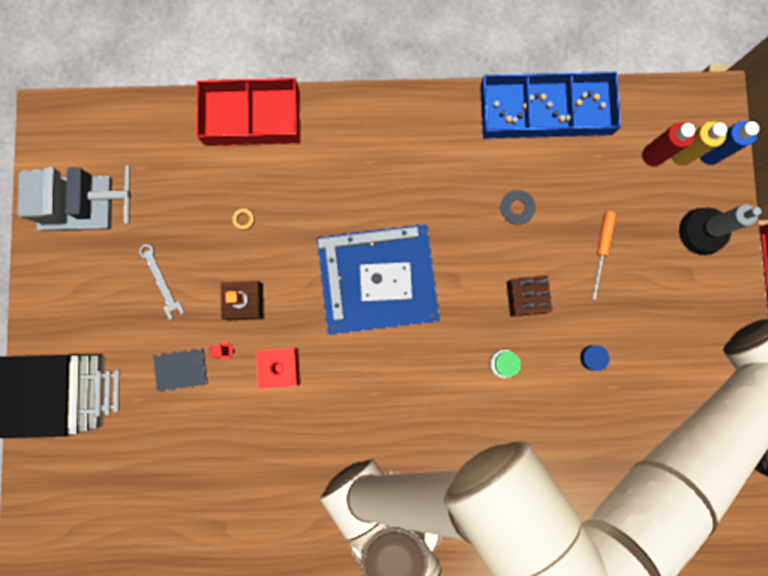

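View pics/side0.png

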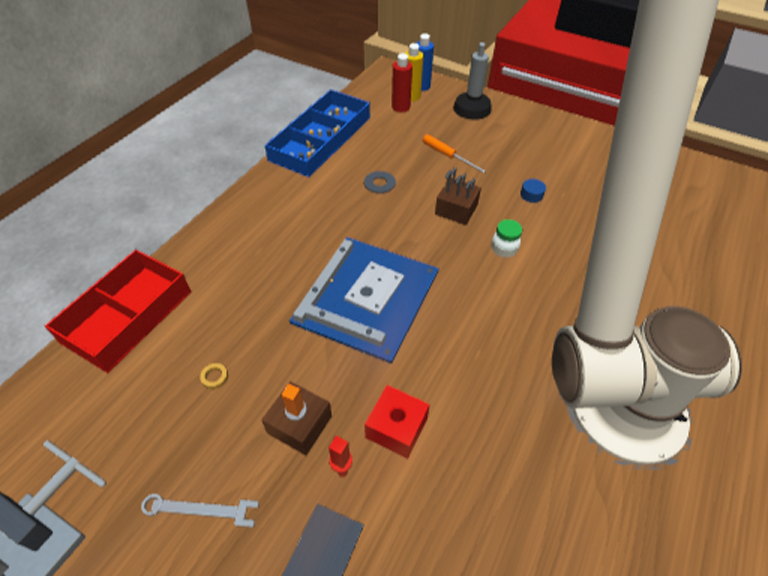

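The top view shows the jig around (378,280), the plate at (386,281), the fence corner at upper left, the pusher block at (241,300), red look-alikes at (277,367) and (222,351), and the key block at (530,296). I'll enlarge the top view.

```bash
python3 - <<'E'
from h import *
im=np.load('/tmp/top0.npz')['im']
c=im[140:240,140:300];cv2.imwrite('pics/c1.png',cv2.resize(c,None,fx=5,fy=5,interpolation=cv2.INTER_CUBIC))
f=lambda p:[(a/1.5,b/1.5) for a,b in p]
print(np.round(px('top','top0',f([(318,240),(427,225),(439,321),(328,333)]),12),1))
print(np.round(px('top','top0',f([(241,300),(232,298),(277,367),(530,296)]),[56,124,56,56]),1))
E
```

```text
[[ 620.   149.6   12. ]
 [ 648.1  -95.8   12. ]
 [ 431.7 -115.4   12. ]
 [ 411.4  130.2   12. ]]
[[ 485.1  311.    56. ]
 [ 483.2  311.9  124. ]
 [ 340.8  234.7   56. ]
 [ 478.3 -308.    56. ]]
```

View pics/c1.png

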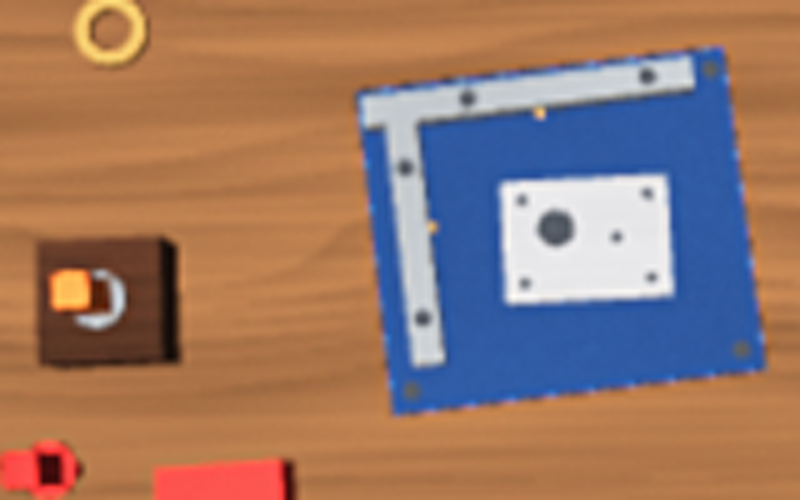

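The crop shows bed corners at (358,92), (724,47), (766,370), (394,414), plate corners at (499,182), (667,174), (674,297), (506,305), the +x bar's inner edge running (418,123)–(694,90), the +y bar's inner edge running (418,123)–(444,362), and the block top at (38,240)–(168,362).

```bash
python3 - <<'E'
from h import *
P=lambda p,z:px('top','top0',[((a+.5)/5-.5+140,(b+.5)/5-.5+140) for a,b in p],z)[:,:2]
m=camera_model('top');print('cam',-cv2.Rodrigues(m['rvec'])[0].T@m['tvec'])
def fit(obj,w):
    o=np.array(obj,float);oc=o.mean(0);wc=w.mean(0);a,b=o-oc,w-wc
    th=np.arctan2((a[:,0]*b[:,1]-a[:,1]*b[:,0]).sum(),(a*b).sum());Rm=np.array([[np.cos(th),-np.sin(th)],[np.sin(th),np.cos(th)]])
    t=wc-Rm@oc;print('c',t.round(1),'th',th.round(4),'res',(w-(o@Rm.T+t)).round(1).tolist());return t,th,Rm
c=lambda a,b:[(a,b),(a,-b),(-a,-b),(-a,b)]
t,th,Rm=fit(c(110,125),P([(358,92),(724,47),(766,370),(394,414)],12))
tp,thp,_=fit(c(40,55),P([(499,182),(667,174),(674,297),(506,305)],20))
print('plate in jig',(Rm.T@(tp-t)).round(1),thp-th)
fit(c(40,40),P([(38,240),(163,238),(168,362),(40,363)],56))
for z in (12,32):print('bars',z,((P([(418,123),(694,90),(444,362)],z)-t)@Rm).round(1).tolist())
print('pins',((P([(540,113),(432,227)],20)-t)@Rm).round(1).tolist())
h=P([(51,272),(89,268),(91,309),(53,312)],124);print('handle',h.mean(0),h.tolist())
E
```

```text
cam [ 370.57113085    2.97193924 1271.9528865 ]
c [530.4  18.1] th 0.096 res [[-1.0, -0.9], [-0.3, 0.7], [0.2, 1.0], [1.2, -0.8]]
c [522.3   0.9] th 0.026 res [[1.3, 1.2], [1.0, -0.7], [-1.3, -0.9], [-1.0, 0.4]]
plate in jig [ -9.7 -16.3] -0.07001019535079743
c [486.1 313. ] th 0.0079 res [[0.5, 1.1], [-0.8, 0.6], [-0.9, -1.8], [1.2, 0.1]]
bars 12 [[83.0, 86.5], [83.0, -100.4], [-78.7, 87.3]]
bars 32 [[79.2, 85.1], [79.1, -98.8], [-80.0, 85.9]]
pins [[78.4, 4.3], [10.8, 84.5]]
handle [486.36369511 314.58461166] [[497.7909909391044, 326.76004570694573], [499.65976172729745, 303.6857820628382], [474.62771242884617, 302.4331705546415], [473.37631532749174, 325.45944832430837]]
```

```bash
python3 -m handwheel '[[-0.443,0.372,-0.03,0,0,0.319,1],[-0.443,0.372,-0.03,0,0,0.319,1],[-0.443,0.372,-0.03,0,0,0.319,1],[-0.443,0.372,-0.03,0,0,0.319,1],[-0.443,0.372,-0.03,0,0,0.319,1],[-0.443,0.372,-0.03,0,0,0.319,1],[-0.443,0.372,-0.03,0,0,0.319,1],[-0.443,0.372,-0.03,0,0,0.319,1],[-0.443,0.372,-0.03,0,0,0.319,1],[-0.443,0.372,-0.03,0,0,0.319,1]]'; python3 -c "
from h import *
state();print(camera_model('wrist'))"
```

```text
clock: 1.35
position: [501.3, -98.1, 261.0]
ee_rot: [-0.002, 1.0, 0.0, -0.0]
contact_force: [0.1, -0.1, 0.9]
gripper_width: 85.3
grasp_force: 0.0
t 1.35 p [501.3 -98.1 261. ] R [[-1.0, -0.005, -0.0], [-0.005, 1.0, 0.0], [0.0, 0.0, -1.0]] F [ 0.12 -0.11  0.91] w 85.3235944515855 0.0
{'K': array([[297.31863964,   0.        , 255.67206709],
       [  0.        , 297.31863964, 188.86108935],
       [  0.        ,   0.        ,   1.        ]]), 'hand_eye': array([[-9.19604559e-04, -9.54687083e-01, -2.97610027e-01,
         7.59899540e+01],
       [ 9.99999242e-01, -1.12168285e-03,  5.08223018e-04,
         7.42602203e-01],
       [-8.19018014e-04, -2.97609334e-01,  9.54687390e-01,
        -1.42666938e+02],
       [ 0.00000000e+00,  0.00000000e+00,  0.00000000e+00,
         1.00000000e+00]])}
```

```bash
python3 -m handwheel '[[-0.02,0.115,0,0,0,0,1],[-0.02,0.115,0,0,0,0,1],[-0.02,0.115,0,0,0,0,1]]' >/dev/null; python3 -c "
from h import *
s=state();import pickle;pickle.dump(s,open('/tmp/s1','wb'));save('wrist','w1',None,1.5)"
python3 -m handwheel '[[0.036,0.295,-0.01,0,0,0,1],[0.036,0.295,-0.01,0,0,0,1],[0.036,0.295,-0.01,0,0,0,1],[0.036,0.295,-0.01,0,0,0,1],[0.036,0.295,-0.01,0,0,0,1],[0.036,0.295,-0.01,0,0,0,1],[0.036,0.295,-0.01,0,0,0,1]]' >/dev/null; python3 -c "
from h import *
s=state();import pickle;pickle.dump(s,open('/tmp/s2','wb'));save('wrist','w2',None,1.5)"
```

```text
t 1.725 p [520.1  16.5 260.7] R [[-1.0, -0.005, -0.001], [-0.005, 1.0, -0.0], [0.001, -0.0, -1.0]] F [ 0.13  0.07 -0.81] w 85.18952514529313 0.0
t 2.65 p [484.  307.7 270.9] R [[-1.0, 0.001, -0.001], [0.001, 1.0, -0.001], [0.001, -0.001, -1.0]] F [-0.37 -1.15  0.15] w 85.42642985975985 0.0
```

View pics/w1.png

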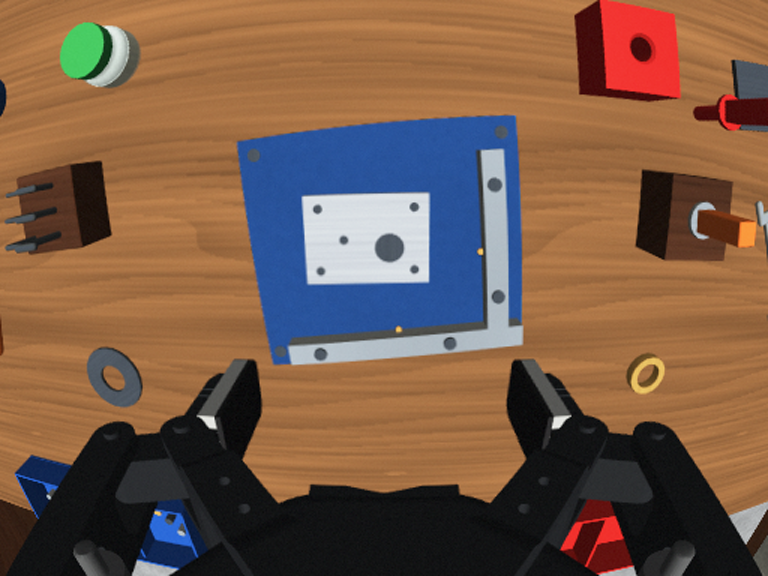

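View pics/w2.png

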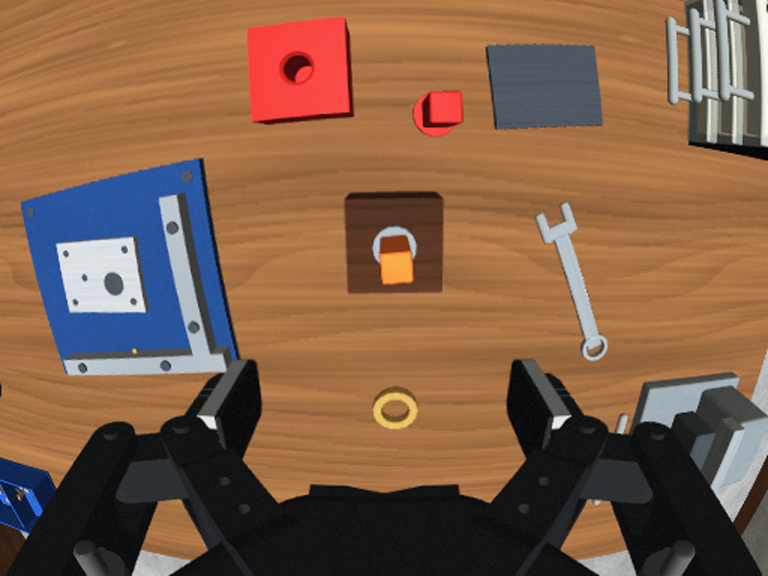

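w1 shows the plate corners at (302,197), (429,193), (429,282), (307,285), and the bar inner top edges at (290,347)–(487,328) and (480,150)–(489,325). w2 shows the handle top at (380–413, 250–286), turned a few degrees.

```bash
cat >> h.py <<'E'
def wpx(s,pts,z,sc=1.5):
    m=camera_model('wrist');K=np.array(m['K']);H=np.array(m['hand_eye']);Rt=R.from_quat(s['ee_rot']).as_matrix();out=[]
    for u,v in pts:
        a=((u+.5)/sc-.5-K[0,2])/K[0,0];b=((v+.5)/sc-.5-K[1,2])/K[1,1];r=np.hypot(a,b)
        q=np.array([a/r*np.sin(r),b/r*np.sin(r),np.cos(r)])
        c=Rt@H[:3,3]+s['position'];q=Rt@H[:3,:3]@q;out.append((c+q*(z-c[2])/q[2])[:2])
    return np.array(out)
def fit(obj,w):
    o=np.array(obj,float);oc=o.mean(0);wc=w.mean(0);a,b=o-oc,w-wc
    th=np.arctan2((a[:,0]*b[:,1]-a[:,1]*b[:,0]).sum(),(a*b).sum());Rm=np.array([[np.cos(th),-np.sin(th)],[np.sin(th),np.cos(th)]])
    t=wc-Rm@oc;print('c',t.round(1),'th',th.round(4),'res',(w-(o@Rm.T+t)).round(1).tolist());return t,th,Rm
def box(a,b): return [(a,b),(a,-b),(-a,-b),(-a,b)]
E
python3 - <<'E'
from h import *
import pickle
s1=pickle.load(open('/tmp/s1','rb'));s2=pickle.load(open('/tmp/s2','rb'))
print('jig');t,th,Rm=fit(box(110,125),wpx(s1,[(523,345),(273,364),(238,142),(516,115)],12))
print('plate');tp,thp,_=fit(box(40,55),wpx(s1,[(429,282),(307,285),(302,197),(429,193)],20))
print('plate in jig',(Rm.T@(tp-t)).round(1),thp-th)
print('bars',((wpx(s1,[(290,347),(487,328),(480,150),(489,325)],32)-t)@Rm).round(1).tolist())
print('handle');fit(box(11,11),wpx(s2,[(413,283),(383,286),(380,252),(411,250)],124))
print('block');fit(box(40,40),wpx(s2,[(442,293),(347,293),(346,199),(442,199)],56))
E
```

```text
jig
c [531.   21.2] th 0.0942 res [[1.0, 1.4], [-1.2, -0.7], [0.6, 0.5], [-0.4, -1.2]]
plate
c [523.3   2.2] th 0.0272 res [[-0.0, 0.2], [0.2, -0.5], [0.1, 0.2], [-0.2, 0.2]]
plate in jig [ -9.5 -18.2] -0.06703825750279699
bars [[82.0, -99.0], [79.4, 84.5], [-80.6, 84.1], [76.6, 86.4]]
handle
c [487.1 317.2] th 0.081 res [[0.6, -0.7], [0.9, 0.8], [-0.9, 0.6], [-0.5, -0.7]]
block
c [487.8 317.2] th 0.0046 res [[0.1, 0.5], [-0.4, -0.1], [0.0, 1.1], [0.3, -1.5]]
```

```bash
python3 -m handwheel '[[-0.003,0.0085,0.05,0,0,-0.085,1],[-0.003,0.0085,0.1,0,0,-0.085,1],[-0.003,0.0085,0.14,0,0,-0.085,1],[-0.003,0.0085,0.165,0,0,-0.085,1],[-0.003,0.0085,0.187,0,0,-0.085,1],[-0.003,0.0085,0.187,0,0,-0.085,1],[-0.003,0.0085,0.187,0,0,-0.085,1]]'; python3 -c "
from h import *
s=state();save('wrist','w3',None,1.2)"
```

```text
clock: 3.58
position: [487.7, 317.2, 85.5]
ee_rot: [-0.042, 0.999, 0.0, 0.001]
contact_force: [0.0, -0.1, -0.3]
gripper_width: 85.4
grasp_force: 0.0
t 3.575 p [487.7 317.2  85.5] R [[-0.996, -0.085, 0.001], [-0.085, 0.996, 0.001], [-0.002, 0.001, -1.0]] F [ 0.01 -0.11 -0.26] w 85.39634179040414 0.0
```

View pics/w3.png

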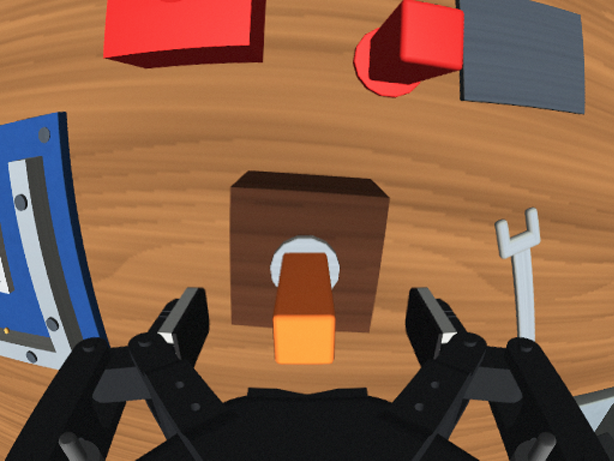

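The handle is centred between the open fingers, with its top at (304,340) and its flats parallel to the pads.

```bash
python3 -c "
from h import *
s=read_state();print(wpx(s,[(304,340)],124,1.2),wpx(s,[(305,264)],62,1.2))"
python3 -m handwheel '[[0,0,0,0,0,0,-1],[0,0,0,0,0,0,-1],[0,0,0,0,0,0,-1],[0,0,0,0,0,0,-1],[0,0,0,0,0,0,-1],[0,0,0,0,0,0,-1],[0,0,0,0,0,0,-1],[0,0,0,0,0,0,-1]]'
```

```text
[[486.22376347 317.10391844]] [[483.51886748 317.07449173]]
clock: 4.62
position: [486.7, 317.6, 84.5]
ee_rot: [-0.043, 0.999, -0.0, -0.0]
contact_force: [-1.9, -0.2, 3.2]
gripper_width: 21.4
grasp_force: 62.8
```

```bash
python3 -m handwheel '[[0,0,-0.025,0,0,0,-1],[0,0,-0.055,0,0,0,-1],[0,0,-0.085,0,0,0,-1],[0.01,-0.05,-0.085,0,0,-0.01,-1],[0.02,-0.11,-0.085,0,0,-0.01,-1],[0.03,-0.17,-0.085,0,0,-0.01,-1],[0.04,-0.23,-0.085,0,0,-0.01,-1],[0.05,-0.28,-0.085,0,0,-0.01,-1],[0.056,-0.315,-0.085,0,0,-0.01,-1],[0.056,-0.315,-0.085,0,0,-0.01,-1]]'
python3 -m handwheel '[[0,0,0.025,0,0,0,-1],[0,0,0.05,0,0,0,-1],[0,0,0.065,0,0,0,-1],[0,0,0.072,0,0,0,-1],[0,0,0.072,0,0,0,-1]]'; python3 -c "
from h import *
s=state();import pickle;pickle.dump(s,open('/tmp/s4','wb'));save('wrist','w4',None,1.5)"
```

```text
clock: 5.88
position: [457.0, -3.0, 168.7]
ee_rot: [-0.046, 0.999, 0.0, -0.001]
contact_force: [0.6, 1.3, -1.9]
gripper_width: 21.1
grasp_force: 62.4
clock: 6.5
position: [458.0, -0.6, 97.0]
ee_rot: [-0.048, 0.999, -0.0, -0.0]
contact_force: [-0.5, -0.1, -2.0]
gripper_width: 21.2
grasp_force: 62.5
t 6.5 p [458.   -0.6  97. ] R [[-0.995, -0.096, -0.001], [-0.096, 0.995, -0.0], [0.001, -0.0, -1.0]] F [-0.53 -0.12 -2.05] w 21.166035605461236 62.507686614990234
```

View pics/w4.png

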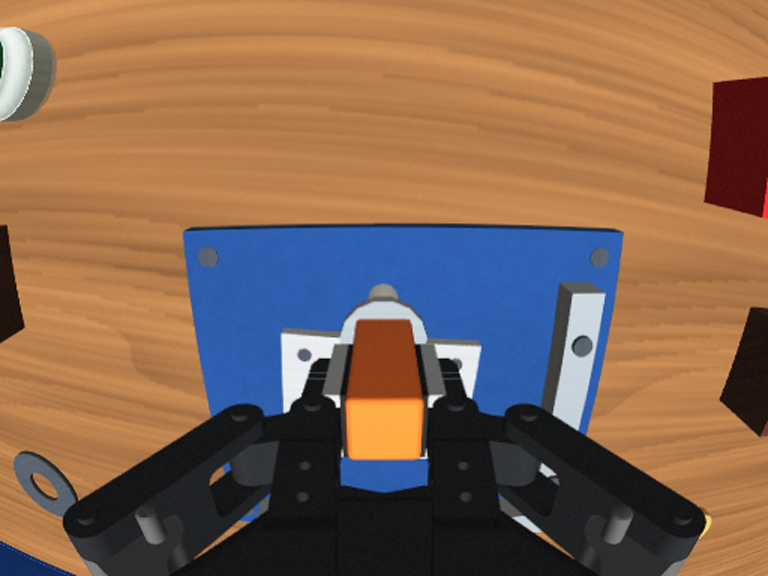

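The tip at (383,293) is centred on the plate's near edge, which runs (283,330)–(481,343), and the tool is square to the jig.

```bash
python3 -m handwheel '[[0,0,0.004,0,0,0,-1],[-0.008,0,0.004,0,0,0,-1],[-0.013,0,0.004,0,0,0,-1],[-0.018,0,0.004,0,0,0,-1],[-0.023,0,0.004,0,0,0,-1],[-0.028,0,0.004,0,0,0,-1],[-0.033,0,0.004,0,0,0,-1],[-0.038,0,0.004,0,0,0,-1],[-0.043,0,0.004,0,0,0,-1],[-0.045,0,0.004,0,0,0,-1]]';  python3 -c "
from h import *
s=state();import pickle;pickle.dump(s,open('/tmp/s5','wb'));save('wrist','w5',None,1.5)"
```

```text
clock: 7.8
position: [503.1, 3.3, 93.3]
ee_rot: [-0.048, 0.999, -0.0, -0.0]
contact_force: [-1.3, 0.2, -0.8]
gripper_width: 21.4
grasp_force: 62.5
t 7.8 p [503.1   3.3  93.3] R [[-0.995, -0.096, -0.0], [-0.096, 0.995, -0.0], [0.0, -0.0, -1.0]] F [-1.28  0.21 -0.79] w 21.368560935386895 62.52505302429199
```

View pics/w5.png

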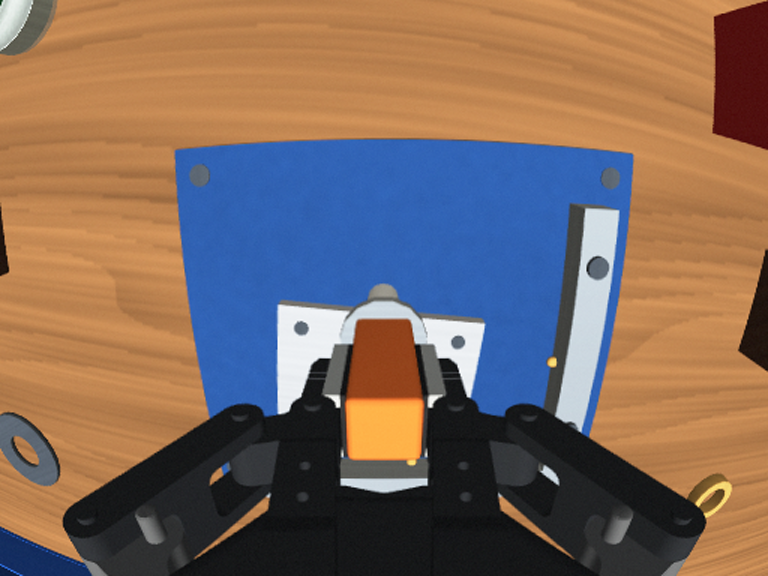

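The plate has moved about 28 mm toward the +x bar with slightly more skew; its edge now runs (278,303)–(485,322). I'll keep pushing and watch the force.

```bash
python3 -m handwheel '[[-0.004,0,0,0,0,0,-1],[-0.008,0,0,0,0,0,-1],[-0.011,0,0,0,0,0,-1],[-0.014,0,0,0,0,0,-1],[-0.016,0,0,0,0,0,-1],[-0.017,0,0,0,0,0,-1]]'|grep -E "posi|contact"; python3 -m handwheel '[[-0.001,0,0,0,0,0,-1],[-0.002,0,0,0,0,0,-1]]'|grep -E "posi|contact";python3 -m handwheel '[[-0.001,0,0,0,0,0,-1],[-0.0015,0,0,0,0,0,-1]]'|grep -E "posi|contact"
cat > plate.py <<'E'
from h import *
# top-camera rectified view in jig frame (2 px/mm at z=20) to measure the plate
t=np.array([531.,20.]);th=.095;Rm=np.array([[np.cos(th),-np.sin(th)],[np.sin(th),np.cos(th)]])
im,d=get_image('top');m=camera_model('top')
J=np.array([(x,y) for x in(-110,110) for y in (-125,125)],float)
W=np.c_[J@Rm.T+t,np.full(4,20.)]
uv=cv2.projectPoints(W,m['rvec'],m['tvec'],m['K'],None)[0][:,0]
dst=np.float32([[(125-y)*2,(110-x)*2] for x,y in J])
o=cv2.warpPerspective(im,cv2.getPerspectiveTransform(np.float32(uv),dst),(500,440))
hsv=cv2.cvtColor(o,cv2.COLOR_BGR2HSV);mask=((hsv[...,1]<60)&(hsv[...,2]>150)).astype(np.uint8)
n,l,st,c=cv2.connectedComponentsWithStats(mask)
for i in range(1,n):
    if st[i,4]>800: print('x %.1f..%.1f y %.1f..%.1f'%(110-(st[i,1]+st[i,3])/2,110-st[i,1]/2,125-(st[i,0]+st[i,2])/2,125-st[i,0]/2),st[i,4],[np.round(cv2.minAreaRect(np.argwhere(l==i)[:,::-1].astype(np.float32))[k],2) for k in(1,2)])
import sys
if len(sys.argv)>1: cv2.imwrite('pics/'+sys.argv[1],o)
E
python3 plate.py r1.png
```

```text
position: [519.3, 4.8, 93.3]
contact_force: [-2.4, -0.7, -0.4]
position: [520.1, 4.7, 93.0]
contact_force: [-5.3, -0.3, 2.1]
position: [520.6, 4.6, 92.9]
contact_force: [-6.9, -0.2, 2.8]
x 82.5..105.0 y -102.0..-70.0 1969 [array([65.27, 41.63]), np.float64(4.57)]
x -81.0..103.5 y -5.5..125.0 51358 [array([367.38, 252.89]), np.float64(73.14)]
```

```bash
python3 -m handwheel '[[0.02,0,0,0,0,0,-1],[0.02,0,-0.05,0,0,0,-1],[0.02,0,-0.1,0,0,0,-1],[-0.02,-0.05,-0.12,0,0,0,-1],[-0.05,-0.09,-0.12,0,0,0,-1],[-0.05,-0.09,-0.12,0,0,0,-1],[-0.05,-0.09,-0.12,0,0,0,-1]]'
python3 -c "
from h import *
s=state();import pickle;pickle.dump(s,open('/tmp/s6','wb'));save('wrist','w6',None,1.5)"; python3 plate.py
```

```text
clock: 10.02
position: [582.0, -79.7, 212.9]
ee_rot: [-0.048, 0.999, 0.0, 0.001]
contact_force: [-0.2, -0.2, -1.4]
gripper_width: 21.2
grasp_force: 62.5
t 10.025 p [582.  -79.7 212.9] R [[-0.995, -0.095, 0.001], [-0.095, 0.995, 0.0], [-0.001, 0.0, -1.0]] F [-0.22 -0.18 -1.37] w 21.1772924089245 62.472349405288696
x -110.0..110.0 y 18.5..125.0 85988 [array([439., 212.]), np.float64(90.0)]
x 103.0..110.0 y -125.0..-5.0 2126 [array([ 13., 239.]), np.float64(90.0)]
x -11.5..98.5 y -79.5..28.5 34961 [array([217.38, 214.29]), np.float64(6.01)]
```

View pics/w6.png

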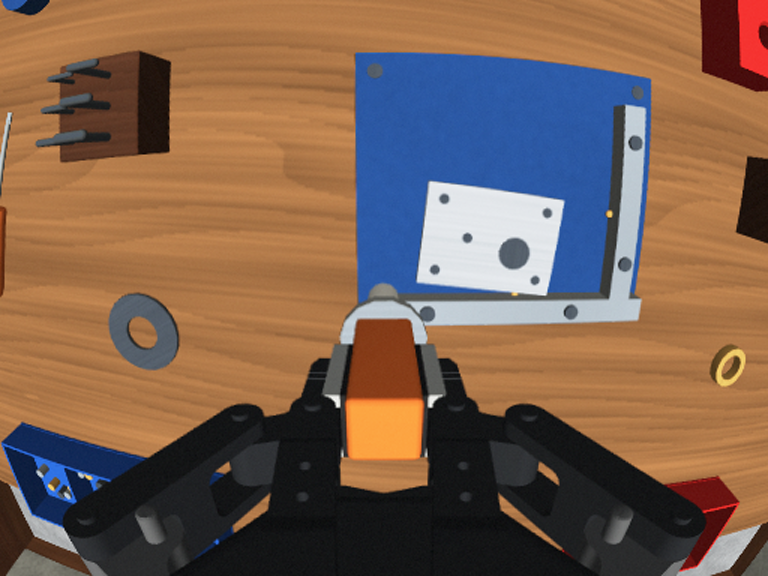

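w6 shows the plate's +y corner (548,295) at the +x bar and the other end (417,282) still clear, so it is skewed. I'll compute its pose.

```bash
python3 - <<'E'
from h import *
import pickle
s=pickle.load(open('/tmp/s6','rb'))
print('jig');t,th,Rm=fit([(-110,125),(-110,-125)],wpx(s,[(651,80),(356,54)],12))
print('plate');tp,thp,_=fit(box(40,55),wpx(s,[(548,295),(417,282),(429,182),(564,200)],20))
j=lambda p:((p-[531,21.2])@np.array([[np.cos(.095),-np.sin(.095)],[np.sin(.095),np.cos(.095)]])).round(1).tolist()
print('plate in jig',j(tp),thp-.095)
print('corners',j(wpx(s,[(548,295),(417,282),(429,182),(564,200)],20)))
print('bars z32',j(wpx(s,[(440,302),(600,298),(614,106),(601,297)],32)),'z12',j(wpx(s,[(400,294),(600,293),(612,250)],12)))
print('tip',j(wpx(s,[(383,292)],s['position'][2]-78.5+4)),'tcp',j(np.array(s['position'][:2])))
E
```

```text
jig
c [532.1  20.8] th 0.0963 res [[0.0, -0.5], [-0.0, 0.5]]
plate
c [567.8   5.4] th -0.0006 res [[0.1, 0.8], [-0.7, -0.4], [0.4, -0.2], [0.2, -0.3]]
plate in jig [35.1, -19.2] -0.0956350811194979
corners [[80.3, 32.5], [68.9, -78.1], [-9.6, -70.3], [0.7, 39.0]]
bars z32 [[81.5, -60.8], [79.3, 76.4], [-77.9, 74.6], [78.4, 77.2]] z12 [[81.6, -91.1], [81.6, 86.8], [42.5, 93.3]]
tip [[37.7, -104.8]] tcp [41.2, -105.3]
```

The plate is at jig (35,-19) with skew -0.096, and its corner is jammed on the bar: the line from tip to corner lies inside the friction cone. I'll push on the -x edge near its -y end instead, so the plate turns.

```bash
python3 -m handwheel '[[0.04,0.025,0,0,0,0,-1],[0.071,0.048,0,0,0,0,-1],[0.071,0.048,0.03,0,0,0,-1],[0.071,0.048,0.065,0,0,0,-1],[0.071,0.048,0.095,0,0,0,-1],[0.071,0.048,0.112,0,0,0,-1],[0.071,0.048,0.119,0,0,0,-1],[0.071,0.048,0.119,0,0,0,-1]]'|grep -E "posi|contact"; python3 -m handwheel '[[-0.004,0,0,0,0,0,-1],[-0.008,0,0,0,0,0,-1],[-0.011,0,0,0,0,0,-1],[-0.0135,0,0,0,0,0,-1],[-0.015,0,0,0,0,0,-1],[-0.0165,0,0,0,0,0,-1],[-0.018,0,0,0,0,0,-1]]'|grep -E "posi|contact"
```

```text
position: [506.4, -38.2, 94.6]
contact_force: [0.1, 0.5, -1.7]
position: [524.0, -37.0, 94.1]
contact_force: [-0.4, -1.0, -2.4]
```

```bash
python3 -m handwheel '[[-0.001,0,0,0,0,0,-1],[-0.002,0,0,0,0,0,-1],[-0.002,0,0,0,0,0,-1]]'|grep -E "posi|contact"; python3 -m handwheel '[[-0.001,0,0,0,0,0,-1],[-0.001,0,0,0,0,0,-1]]'|grep -E "posi|contact";python3 -m handwheel '[[-0.001,0,0,0,0,0,-1],[-0.001,0,0,0,0,0,-1]]'|grep -E "posi|contact";
```

```text
position: [526.4, -36.6, 94.3]
contact_force: [-0.3, -0.6, -2.4]
position: [527.3, -36.5, 94.4]
contact_force: [-1.5, -0.5, -1.2]
position: [528.2, -36.5, 94.3]
contact_force: [-1.0, -1.3, -2.3]
```

```bash
for i in 1; do python3 -m handwheel '[[-0.001,0,0,0,0,0,-1],[-0.001,0,0,0,0,0,-1]]'|grep -E "posi|contact";done; python3 -m handwheel '[[-0.001,0,0,0,0,0,-1],[-0.001,0,0,0,0,0,-1]]'|grep -E "posi|contact"
```

```text
position: [529.1, -36.4, 94.3]
contact_force: [-0.3, -1.5, -1.5]
position: [529.5, -36.4, 94.2]
contact_force: [-3.0, -0.2, -0.2]
```

```bash
python3 -m handwheel '[[0.02,0,0,0,0,0,-1],[0.02,0,-0.04,0,0,0,-1],[0,-0.02,-0.06,0,0,0,-1],[-0.048,-0.046,-0.06,0,0,0,-1],[-0.048,-0.046,-0.04,0,0,0,-1],[-0.048,-0.046,-0.015,0,0,0,-1],[-0.048,-0.046,0,0,0,0,-1],[-0.048,-0.046,0,0,0,0,-1]]'|grep -E "posi|contact"; python3 -m handwheel '[[0,0.008,0,0,0,0,-1],[0,0.013,0,0,0,0,-1],[0,0.017,0,0,0,0,-1],[0,0.021,0,0,0,0,-1],[0,0.025,0,0,0,0,-1],[0,0.029,0,0,0,0,-1],[0,0.033,0,0,0,0,-1],[0,0.037,0,0,0,0,-1],[0,0.041,0,0,0,0,-1],[0,0.043,0,0,0,0,-1]]'|grep -E "posi|contact"
```

```text
position: [582.2, -77.4, 93.4]
contact_force: [0.6, -0.0, -1.5]
position: [578.2, -34.4, 94.3]
contact_force: [0.7, -2.1, -0.1]
```

```bash
python3 -m handwheel '[[0,0.004,0,0,0,0,-1],[0,0.008,0,0,0,0,-1],[0,0.012,0,0,0,0,-1],[0,0.016,0,0,0,0,-1],[0,0.019,0,0,0,0,-1],[0,0.021,0,0,0,0,-1],[0,0.022,0,0,0,0,-1],[0,0.022,0,0,0,0,-1]]'|grep -E "posi|contact"; python3 -c "
from h import *
s=state();import pickle;pickle.dump(s,open('/tmp/s7','wb'));save('wrist','w7',None,1.5)
im=np.load('/tmp/w7.npz')['im'];m=cv2.inRange(cv2.cvtColor(im,cv2.COLOR_BGR2HSV),(0,0,170),(180,50,255))
n,l,st,c=cv2.connectedComponentsWithStats(m);print([x for x in st.tolist()[1:] if x[4]>150])"
```

```text
position: [576.1, -12.6, 94.2]
contact_force: [-0.1, -1.4, -1.4]
t 16.625 p [576.1 -12.6  94.2] R [[-0.995, -0.096, -0.0], [-0.096, 0.995, 0.0], [0.0, 0.0, -1.0]] F [-0.06 -1.42 -1.39] w 21.551241289570154 62.5122857093811
[[308, 49, 132, 222, 5719], [227, 145, 174, 98, 11404], [177, 250, 28, 21, 458]]
```

Now small steps until the force rises.

```bash
python3 -m handwheel '[[0,0.001,0,0,0,0,-1],[0,0.002,0,0,0,0,-1],[0,0.003,0,0,0,0,-1],[0,0.003,0,0,0,0,-1]]'|grep -E "posi|contact"; python3 -m handwheel '[[0,0.001,0,0,0,0,-1],[0,0.001,0,0,0,0,-1]]'|grep -E "posi|contact"; python3 -m handwheel '[[0,0.001,0,0,0,0,-1],[0,0.001,0,0,0,0,-1]]'|grep -E "posi|contact"
```

```text
position: [575.7, -9.6, 94.2]
contact_force: [0.3, -0.8, -1.7]
position: [575.6, -8.9, 94.2]
contact_force: [-0.1, -1.8, -0.0]
position: [575.2, -8.5, 94.3]
contact_force: [0.7, -4.0, -1.0]
```

```bash
python3 -m handwheel '[[0,-0.02,0,0,0,0,-1],[0,-0.02,-0.04,0,0,0,-1],[0.02,0.0,-0.06,0,0,0,-1],[0.072,0.056,-0.06,0,0,0,-1],[0.072,0.056,-0.06,0,0,0,-1],[0.072,0.056,-0.03,0,0,0,-1],[0.072,0.056,-0.01,0,0,0,-1],[0.072,0.056,0,0,0,0,-1],[0.072,0.056,0,0,0,0,-1]]'|grep -E "posi|contact"; python3 -m handwheel '[[-0.008,0,0,0,0,0,-1],[-0.014,0,0,0,0,0,-1],[-0.018,0,0,0,0,0,-1],[-0.02,0,0,0,0,0,-1],[-0.021,0,0,0,0,0,-1],[-0.021,0,0,0,0,0,-1]]'|grep -E "posi|contact"
```

```text
position: [498.8, 40.8, 93.9]
contact_force: [0.3, 0.7, -1.4]
position: [519.3, 43.0, 94.2]
contact_force: [-0.3, 0.6, -1.0]
```

```bash
python3 -m handwheel '[[-0.001,0,0,0,0,0,-1],[-0.001,0,0,0,0,0,-1]]'|grep -E "posi|contact"; python3 -m handwheel '[[-0.001,0,0,0,0,0,-1],[-0.001,0,0,0,0,0,-1]]'|grep -E "posi|contact"; python3 -m handwheel '[[-0.001,0,0,0,0,0,-1],[-0.001,0,0,0,0,0,-1]]'|grep -E "posi|contact"
```

```text
position: [519.7, 43.0, 94.1]
contact_force: [-3.3, -0.0, 0.4]
position: [520.7, 42.9, 94.1]
contact_force: [-3.2, -0.2, 0.5]
position: [521.1, 42.9, 94.0]
contact_force: [-5.8, 0.0, 2.4]
```

```bash
python3 -m handwheel '[[0.02,0,0,0,0,0,-1],[0.02,0,-0.05,0,0,0,-1],[0.02,-0.03,-0.1,0,0,0,-1],[-0.02,-0.08,-0.12,0,0,0,-1],[-0.049,-0.127,-0.12,0,0,0,-1],[-0.049,-0.127,-0.12,0,0,0,-1],[-0.049,-0.127,-0.12,0,0,0,-1],[-0.049,-0.127,-0.12,0,0,0,-1]]'|grep -E "posi|contact"
python3 -c "
from h import *
s=state();import pickle;pickle.dump(s,open('/tmp/s8','wb'));save('wrist','w8',(285,100,445,220),5)"
```

```text
position: [583.4, -77.6, 214.4]
contact_force: [0.2, -0.4, -0.9]
t 21.3 p [583.4 -77.6 214.4] R [[-0.995, -0.097, 0.001], [-0.097, 0.995, 0.0], [-0.001, -0.0, -1.0]] F [ 0.22 -0.35 -0.94] w 21.42969358005673 62.45532274246216
```

View pics/w8.png

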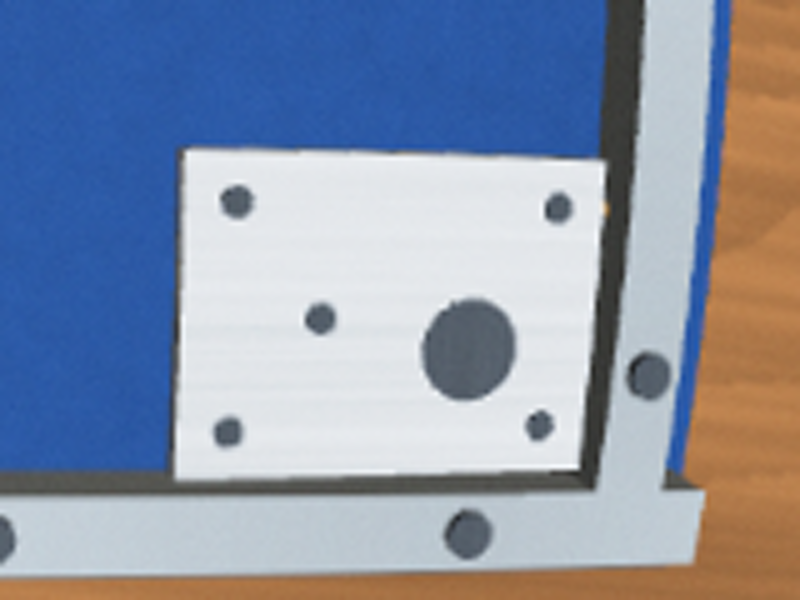

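The +x edge touches at its -y end and has about a 1 mm gap at the +y end. The +y edge touches at its +x end and has about a 2 mm gap at the -x end, so the plate is about 0.02 rad counter-clockwise. I'll nudge +x on the -x edge near its +y end.

```bash
python3 -m handwheel '[[0.04,0.04,0,0,0,0,-1],[0.073,0.09,0,0,0,0,-1],[0.073,0.14,0,0,0,0,-1],[0.073,0.163,0,0,0,0,-1],[0.073,0.163,0.04,0,0,0,-1],[0.073,0.163,0.08,0,0,0,-1],[0.073,0.163,0.108,0,0,0,-1],[0.073,0.163,0.12,0,0,0,-1],[0.073,0.163,0.12,0,0,0,-1]]'|grep -E "posi|contact"; python3 -m handwheel '[[-0.008,0,0,0,0,0,-1],[-0.013,0,0,0,0,0,-1],[-0.017,0,0,0,0,0,-1],[-0.019,0,0,0,0,0,-1],[-0.020,0,0,0,0,0,-1],[-0.020,0,0,0,0,0,-1]]'|grep -E "posi|contact"; python3 -m handwheel '[[-0.001,0,0,0,0,0,-1],[-0.001,0,0,0,0,0,-1]]'|grep -E "posi|contact"; python3 -m handwheel '[[-0.001,0,0,0,0,0,-1],[-0.001,0,0,0,0,0,-1]]'|grep -E "posi|contact"
```

```text
position: [495.1, 77.3, 94.4]
contact_force: [0.6, -0.8, -1.9]
position: [515.0, 78.7, 94.3]
contact_force: [-0.8, 0.3, -2.6]
position: [516.0, 78.9, 94.3]
contact_force: [0.2, -0.1, -1.6]
position: [516.4, 78.8, 94.1]
contact_force: [-2.3, 0.5, -0.0]
```

```bash
python3 -m handwheel '[[-0.001,0,0,0,0,0,-1],[-0.001,0,0,0,0,0,-1]]'|grep -E "posi|contact"; python3 -m handwheel '[[-0.001,0,0,0,0,0,-1],[-0.001,0,0,0,0,0,-1]]'|grep -E "posi|contact"; python3 -m handwheel '[[-0.001,0,0,0,0,0,-1],[-0.001,0,0,0,0,0,-1]]'|grep -E "posi|contact"
```

```text
position: [518.0, 79.2, 94.2]
contact_force: [-1.6, 0.7, -1.9]
position: [518.4, 79.1, 94.1]
contact_force: [-3.0, 1.4, 0.3]
position: [518.7, 79.0, 94.0]
contact_force: [-5.7, 1.8, 1.5]
```

```bash
python3 -m handwheel '[[0.02,0,0,0,0,0,-1],[0.02,0,-0.04,0,0,0,-1],[0.02,-0.03,-0.06,0,0,0,-1],[0,-0.08,-0.06,0,0,0,-1],[-0.032,-0.109,-0.06,0,0,0,-1],[-0.032,-0.109,-0.06,0,0,0,-1],[-0.032,-0.109,-0.03,0,0,0,-1],[-0.032,-0.109,-0.01,0,0,0,-1],[-0.032,-0.109,0,0,0,0,-1],[-0.032,-0.109,0,0,0,0,-1]]'|grep -E "posi|contact"; python3 -m handwheel '[[0,0.006,0,0,0,0,-1],[0,0.011,0,0,0,0,-1],[0,0.0135,0,0,0,0,-1],[0,0.0145,0,0,0,0,-1],[0,0.0145,0,0,0,0,-1]]'|grep -E "posi|contact"; python3 -m handwheel '[[0,0.001,0,0,0,0,-1],[0,0.001,0,0,0,0,-1]]'|grep -E "posi|contact"; python3 -m handwheel '[[0,0.001,0,0,0,0,-1],[0,0.001,0,0,0,0,-1]]'|grep -E "posi|contact"
```

```text
position: [562.4, -26.0, 94.1]
contact_force: [-0.4, -1.4, -1.2]
position: [561.0, -11.6, 94.4]
contact_force: [0.7, 0.2, -1.7]
position: [560.9, -10.9, 94.3]
contact_force: [0.7, -0.3, -1.9]
position: [560.6, -10.0, 94.3]
contact_force: [0.3, -2.0, -1.4]
```

```bash
python3 -m handwheel '[[0,0.001,0,0,0,0,-1],[0,0.001,0,0,0,0,-1]]'|grep -E "posi|contact"; python3 -m handwheel '[[0,0.001,0,0,0,0,-1],[0,0.001,0,0,0,0,-1]]'|grep -E "posi|contact"
```

```text
position: [560.6, -9.2, 94.3]
contact_force: [0.7, -4.4, -0.9]
position: [560.6, -8.8, 94.4]
contact_force: [2.3, -6.4, -2.3]
```

```bash
cat > gap.py <<'E'
from h import *
import pickle,sys
def meas(f,sf):
    s=pickle.load(open(sf,'rb'));im=np.load('/tmp/'+f+'.npz')['im'].astype(np.float32)
    m=camera_model('wrist');K=np.array(m['K']);H=np.array(m['hand_eye']);Rt=R.from_quat(s['ee_rot']).as_matrix()
    c,sn=np.cos(.0955),np.sin(.0955);Rj=np.array([[c,-sn],[sn,c]])
    def samp(J,z):
        W=np.c_[J.reshape(-1,2)@Rj.T+[531,21.2],np.full(J.size//2,z)]
        C=((W-s['position'])@Rt-H[:3,3])@H[:3,:3]
        th=np.arctan2(np.hypot(C[:,0],C[:,1]),C[:,2]);k=th/np.hypot(C[:,0],C[:,1])
        u=(K[0,0]*C[:,0]*k+K[0,2]).reshape(J.shape[:-1]).astype(np.float32);v=(K[1,1]*C[:,1]*k+K[1,2]).reshape(J.shape[:-1]).astype(np.float32)
        return cv2.remap(im,u,v,cv2.INTER_LINEAR)
    def edge(axis,pos,along,z,ch,sign,w=5):
        # line fit: coordinate on `axis` of strongest signed step in channel ch near pos
        a=np.linspace(*along,60);o=np.arange(-w,w+.01,.1);J=np.zeros((60,len(o),2));J[...,axis]=pos+o;J[...,1-axis]=a[:,None]
        g=cv2.GaussianBlur(samp(J,z)[...,ch],(0,0),sigmaX=4,sigmaY=.01);e=pos+o[np.argmax(sign*np.gradient(g,axis=1),1)]
        k=np.abs(e-np.median(e))<3;
        for _ in range(3):
            p=np.polyfit(a[k],e[k],1);r=np.abs(e-np.polyval(p,a));k=r<.6
        return p,k.sum()
    # red channel: plate bright, bed & bar's dark face low, bar top bright
    for name,args in dict(plate_px=(0,79,(-15,75),20,2,-1),bar_x=(0,81,(-10,75),32,2,1),plate_mx=(0,0,(-15,75),20,2,1),
                     plate_py=(1,84,(8,72),20,2,-1),bar_y=(1,86,(-30,72),32,2,1),plate_my=(1,-26,(8,72),20,2,1)).items():
        p,n=edge(*args);print(name,'slope %.4f  at mid %.2f  n %d'%(p[0],np.polyval(p,30 if args[0]==0 else 40),n))
meas(*sys.argv[1:])
E
python3 gap.py w8 /tmp/s8
```

```text
plate_px slope -0.0225  at mid 79.47  n 59
bar_x slope 0.0040  at mid 80.51  n 59
plate_mx slope -0.0211  at mid -1.03  n 60
plate_py slope 0.0209  at mid 84.37  n 53
bar_y slope -0.0002  at mid 84.73  n 57
plate_my slope 0.0282  at mid -26.27  n 60
```

```bash
python3 -m handwheel '[[0,-0.015,0,0,0,0,-1],[0,-0.015,-0.04,0,0,0,-1],[0.03,0.0,-0.06,0,0,0,-1],[0.056,0.062,-0.06,0,0,0,-1],[0.056,0.062,-0.06,0,0,0,-1],[0.056,0.062,-0.03,0,0,0,-1],[0.056,0.062,-0.01,0,0,0,-1],[0.056,0.062,0,0,0,0,-1],[0.056,0.062,0,0,0,0,-1]]'|grep -E "posi|contact"; python3 -m handwheel '[[-0.008,0,0,0,0,0,-1],[-0.014,0,0,0,0,0,-1],[-0.018,0,0,0,0,0,-1],[-0.019,0,0,0,0,0,-1],[-0.020,0,0,0,0,0,-1],[-0.02,0,0,0,0,0,-1]]'|grep -E "posi|contact"
```

```text
position: [499.0, 48.3, 93.8]
contact_force: [-0.6, -0.6, -0.9]
position: [518.7, 50.5, 94.3]
contact_force: [0.5, 0.4, -1.1]
```

```bash
python3 -m handwheel '[[-0.001,0,0,0,0,0,-1],[-0.001,0,0,0,0,0,-1]]'|grep -E "posi|contact"; python3 -m handwheel '[[-0.001,0,0,0,0,0,-1],[-0.001,0,0,0,0,0,-1]]'|grep -E "posi|contact"; python3 -m handwheel '[[-0.0005,0,0,0,0,0,-1],[-0.0005,0,0,0,0,0,-1]]'|grep -E "posi|contact"
```

```text
position: [519.8, 50.7, 94.4]
contact_force: [0.0, 0.3, -2.6]
position: [520.6, 50.7, 94.2]
contact_force: [-0.7, 0.2, -1.0]
position: [520.8, 50.6, 94.2]
contact_force: [-2.1, 0.5, -0.8]
```

```bash
python3 -m handwheel '[[-0.001,0,0,0,0,0,-1],[-0.001,0,0,0,0,0,-1]]'|grep -E "posi|contact"; python3 -m handwheel '[[-0.0005,0,0,0,0,0,-1],[-0.0005,0,0,0,0,0,-1]]'|grep -E "posi|contact"; python3 -m handwheel '[[0.02,0,0,0,0,0,-1],[0.02,0,-0.05,0,0,0,-1],[0.02,-0.03,-0.1,0,0,0,-1],[-0.02,-0.08,-0.12,0,0,0,-1],[-0.049,-0.135,-0.12,0,0,0,-1],[-0.049,-0.135,-0.12,0,0,0,-1],[-0.049,-0.135,-0.12,0,0,0,-1],[-0.049,-0.135,-0.12,0,0,0,-1]]'|grep -E "posi|contact"
python3 -c "
from h import *
s=state();import pickle;pickle.dump(s,open('/tmp/s9','wb'));save('wrist','w9')"; python3 gap.py w9 /tmp/s9
```

```text
position: [521.2, 50.6, 94.1]
contact_force: [-3.8, 0.4, 0.5]
position: [521.4, 50.5, 94.0]
contact_force: [-5.8, -0.4, 2.7]
position: [584.4, -78.0, 214.3]
contact_force: [0.1, 0.2, -1.4]
t 31.475 p [584.4 -78.  214.3] R [[-0.995, -0.097, 0.001], [-0.097, 0.995, 0.0], [-0.001, 0.0, -1.0]] F [ 0.14  0.2  -1.38] w 21.668397477307337 62.456620931625366
plate_px slope 0.0032  at mid 80.35  n 60
bar_x slope -0.0049  at mid 80.55  n 60
plate_mx slope 0.0002  at mid 0.18  n 60
plate_py slope -0.0001  at mid 85.07  n 58
bar_y slope 0.0026  at mid 84.90  n 57
plate_my slope 0.0053  at mid -25.32  n 60
```

Measured skew is about 0 and both gaps are about 0.2 mm or less. One last light y nudge at the centre will confirm.

```bash
python3 -m handwheel '[[0.003,0.055,0,0,0,0,-1],[0.003,0.055,0.05,0,0,0,-1],[0.003,0.055,0.09,0,0,0,-1],[0.003,0.055,0.112,0,0,0,-1],[0.003,0.055,0.12,0,0,0,-1],[0.003,0.055,0.12,0,0,0,-1]]'|grep -E "posi|contact"; python3 -m handwheel '[[0,0.005,0,0,0,0,-1],[0,0.009,0,0,0,0,-1],[0,0.0115,0,0,0,0,-1],[0,0.0125,0,0,0,0,-1],[0,0.0125,0,0,0,0,-1]]'|grep -E "posi|contact"
```

```text
position: [576.4, -23.8, 94.7]
contact_force: [0.2, -0.2, -1.5]
position: [575.1, -11.8, 94.4]
contact_force: [-1.5, -0.0, -2.0]
```

```bash
python3 -m handwheel '[[0,0.002,0,0,0,0,-1],[0,0.003,0,0,0,0,-1],[0,0.003,0,0,0,0,-1]]'|grep -E "posi|contact";python3 -m handwheel '[[0,0.001,0,0,0,0,-1],[0,0.001,0,0,0,0,-1]]'|grep -E "posi|contact"; python3 -m handwheel '[[0,0.0005,0,0,0,0,-1],[0,0.0005,0,0,0,0,-1]]'|grep -E "posi|contact"
```

```text
position: [574.7, -8.9, 94.3]
contact_force: [0.3, 0.3, -1.6]
position: [574.7, -8.2, 94.3]
contact_force: [0.5, -1.0, -1.0]
position: [574.6, -7.9, 94.3]
contact_force: [1.4, -4.2, -1.7]
```

```bash
python3 -m handwheel '[[0,-0.015,0,0,0,0,-1],[0,-0.015,-0.04,0,0,0,-1],[0,-0.015,-0.09,0,0,0,-1],[0.01,0.045,-0.09,0,0,0,-1],[0.02,0.105,-0.09,0,0,0,-1],[0.03,0.165,-0.09,0,0,0,-1],[0.04,0.225,-0.09,0,0,0,-1],[0.05,0.285,-0.09,0,0,0,-1],[0.0564,0.325,-0.09,0,0,0,-1],[0.0564,0.3324,-0.09,0,0,0.01,-1]]'|grep -E "posi|contact"; python3 -m handwheel '[[0,0,0,0,0,0,-1],[0,0,0,0,0,0,-1],[0,0,0,0,0,0,-1]]'|grep -E "posi|contact"; python3 -c "
from h import *
s=state();import pickle;pickle.dump(s,open('/tmp/s10','wb'));save('wrist','w10');save('top','t10');save('side','sd10')
im=np.load('/tmp/w10.npz')['im'];print(im[170:290:6,256].tolist())"
```

```text
position: [486.0, 320.3, 184.1]
contact_force: [-0.4, -1.0, -0.9]
position: [487.1, 316.9, 184.4]
contact_force: [-0.3, -0.5, -2.1]
t 35.4 p [487.1 316.9 184.4] R [[-0.996, -0.084, -0.0], [-0.084, 0.996, 0.0], [0.0, 0.0, -1.0]] F [-0.27 -0.52 -2.07] w 21.225857536093184 62.54155397415161
[[39, 54, 87], [40, 58, 97], [15, 26, 43], [40, 48, 64], [136, 148, 150], [153, 153, 147], [219, 211, 199], [137, 146, 169], [24, 59, 137], [25, 63, 139], [26, 63, 140], [27, 63, 142], [25, 63, 141], [28, 65, 143], [27, 63, 142], [25, 63, 142], [46, 111, 228], [71, 173, 253], [69, 172, 253], [69, 170, 253]]
```

```bash
python3 -m handwheel '[[0,0.0005,0.02,0,0,0,-1],[0,0.0005,0.04,0,0,0,-1],[0,0.0005,0.05,0,0,0,-1],[0,0.0005,0.06,0,0,0,-1],[0,0.0005,0.07,0,0,0,-1],[0,0.0005,0.07,0,0,0,-1]]'|grep -E "posi|contact"; python3 -m handwheel '[[0,0,0.01,0,0,0,-1],[0,0,0.02,0,0,0,-1],[0,0,0.026,0,0,0,-1],[0,0,0.028,0,0,0,-1],[0,0,0.029,0,0,0,-1],[0,0,0.029,0,0,0,-1]]'|grep -E "posi|contact"
```

```text
position: [486.3, 318.3, 113.6]
contact_force: [-1.2, 0.1, -2.1]
position: [486.8, 318.7, 85.5]
contact_force: [-0.0, -0.5, -1.3]
```

```bash
python3 -m handwheel '[[0,-0.0005,0.001,0,0,0,-1],[0,-0.0005,0.001,0,0,0,-1]]'|grep -E "posi|contact"; python3 -m handwheel '[[0,0,0.001,0,0,0,-1],[0,0,0.001,0,0,0,-1]]'|grep -E "posi|contact"
```

```text
position: [486.8, 318.2, 84.5]
contact_force: [0.4, 1.0, -1.4]
position: [486.8, 318.2, 84.5]
contact_force: [-2.5, -1.3, 5.0]
```

Seated on the collar (Fz rose to +5 N). Open, then rise.

```bash
python3 -m handwheel '[[0,0,-0.0005,0,0,0,1],[0,0,-0.0005,0,0,0,1],[0,0,-0.0005,0,0,0,1],[0,0,-0.0005,0,0,0,1],[0,0,-0.0005,0,0,0,1],[0,0,-0.0005,0,0,0,1],[0,0,-0.0005,0,0,0,1]]'|grep -E "posi|contact|width"; python3 -m handwheel '[[0,0,-0.04,0,0,0,1],[0,0,-0.09,0,0,0,1],[0,0,-0.14,0,0,0,1],[0,0,-0.18,0,0,0,1],[0,0,-0.18,0,0,0,1],[0,0,-0.18,0,0,0,1]]'|grep -E "posi|contact|width"
python3 - <<'E'
from h import *
import pickle
s=state();pickle.dump(s,open('/tmp/s11','wb'));save('wrist','w11')
im=np.load('/tmp/w11.npz')['im'];h=cv2.cvtColor(im,cv2.COLOR_BGR2HSV)
m=cv2.inRange(h,(5,180,200),(22,255,255));n,l,st,c=cv2.connectedComponentsWithStats(m)
for i in range(1,n):
    if st[i,4]>60: print(st[i],c[i],'handle top at z124',wpx(s,[c[i]],124,1).round(1))
a=np.load('/tmp/w2.npz')['im'];s2=pickle.load(open('/tmp/s2','rb'));m=cv2.inRange(cv2.cvtColor(a,cv2.COLOR_BGR2HSV),(5,180,200),(22,255,255));n,l,st,c=cv2.connectedComponentsWithStats(m)
for i in range(1,n):
    if st[i,4]>60: print('before',st[i],wpx(s2,[c[i]],124,1).round(1))
E
```

```text
position: [486.7, 318.1, 83.8]
contact_force: [0.0, -0.4, -1.5]
gripper_width: 85.4
position: [486.2, 317.8, 263.2]
contact_force: [-0.3, -0.0, -0.5]
gripper_width: 85.5
t 39.175 p [486.2 317.8 263.2] R [[-0.996, -0.085, -0.001], [-0.085, 0.996, -0.0], [0.001, -0.0, -1.0]] F [-0.33 -0.02 -0.54] w 85.53210708986971 0.0
[246 168  21  21 426] [256.05633803 177.89201878] handle top at z124 [[486.6 319.1]]
before [254 167  21  22 411] [[486.8 316.8]]
```

Pusher is standing back in the block. A final check of the plate:

```bash
python3 -m handwheel '[[-0.064,-0.4,0.02,0,0,-0.01,1],[-0.064,-0.4,0.02,0,0,-0.01,1],[-0.064,-0.4,0.02,0,0,-0.01,1],[-0.064,-0.4,0.02,0,0,-0.01,1],[-0.064,-0.4,0.02,0,0,-0.01,1],[-0.064,-0.4,0.02,0,0,-0.01,1],[-0.064,-0.4,0.02,0,0,-0.01,1],[-0.064,-0.4,0.02,0,0,-0.01,1],[-0.064,-0.4,0.02,0,0,-0.01,1],[-0.064,-0.4,0.02,0,0,-0.01,1]]'|grep -E "posi|contact"
python3 -c "
from h import *
s=state();import pickle;pickle.dump(s,open('/tmp/s12','wb'));save('wrist','w12')"; python3 gap.py w12 /tmp/s12
```

```text
position: [584.5, -73.8, 243.6]
contact_force: [-0.1, 0.1, 0.5]
t 40.475 p [584.5 -73.8 243.6] R [[-0.995, -0.097, -0.001], [-0.097, 0.995, 0.0], [0.001, 0.0, -1.0]] F [-0.08  0.13  0.48] w 85.45818582761252 0.0
plate_px slope 0.0009  at mid 80.54  n 60
bar_x slope 0.0002  at mid 80.61  n 60
plate_mx slope -0.0017  at mid 0.09  n 60
plate_py slope -0.0046  at mid 85.12  n 55
bar_y slope -0.0003  at mid 84.84  n 57
plate_my slope -0.0056  at mid -25.37  n 60
```

```bash
python3 -c "
from bench import job_done;print(job_done())"
```

```text
the job is handed in; nothing more can be done
None
```

The plate measures square in the corner, within about 0.3 mm of both bars (push force peaked at about 7 N, and I couldn't see the pins directly), the pusher is back in its block on its collar, and the job was handed in at about 40 s of the 72 s allowed.

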